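# Change over the dispensing bottle

## Robot

A 6-joint arm with a two-finger parallel gripper is mounted at the origin on the work surface. World frame = base frame: x ahead of the robot, y to its left, z up, the work surface at z = 0. Lengths are in m, angles in rad, forces in N, time in s.
With the tool pointing down it reaches from about 0.375 to 0.75 m from the base axis. Payload 9 kg.
Tool frame: the origin (TCP) lies on the centre line of the jaws, within the pads' length; the fingertips stand 19 mm ahead of it and the grasp point (between the pads) is the TCP; z points along the fingers, y is the line along which they close (so a half turn about z gives the same grasp; the last joint's range is limited). The gripper opens to 85 mm and grips with 20 to 120 N. Pads are 22 mm wide; open, the fingers measure 114 mm over their backs; the gripper's body (76 mm by 85 mm) begins 54 mm behind the grasp point. The pads swing forward as they close: fully open they stand 13 mm farther back than shut.
Start: joints at [1.068, 0.104, 0.097, 1.564, 0, 1.353], TCP at [0.169, 0.576, 0.212] pointing down, gripper open.
Joint ranges: [-2.99, 2.99], [-0.84, 1.86], [-1.1, 1.16], [-1.84, 2.11], [-1.51, 1.56], [-3.14, 3.14]. Speed limits (rad/s): [2.22, 2.22, 2.57, 3.14, 3.14, 3.14].

## Interface

Orientations are given as a rotation vector (axis times angle).
In Python, from bench import env gives the robot as it stands. The module is installed in compiled form; this text tells all that it offers. Calls block until the motion is done:
- env.move_ptp(position, orientation): joint-space move of the TCP to a pose.
- env.move_straight(position, attitude=None, max_speed=0.15, force_limit=None): straight line of the TCP; attitude=None keeps the orientation; max_speed is the mean speed in m/s. With force_limit (N) it stops when the force on the tool has changed by that much, and returns True; else False.
- env.set_joints(angles): joint-space move.
- env.move_gripper(opening, grip_force=None): finger opening in m; grip_force is the grip in N (None keeps the last); returns when the fingers have stopped.
- env.pause(seconds).
- env.inverse_kinematics(position, orientation): joint angles nearest the present ones, or None.
- env.capture(name): name is "side" or "top" or "wrist"; returns (picture, depth): 400x640x3 uint8, red, green, blue; 400x640 float32, m along the optical axis (not along the pixel's ray), 0 where there is no reading.
- env.camera_info(name): a dict with "intrinsics" (3x3 intrinsics, pixels), "pose" (4x4, takes a point from camera to world coordinates); the wrist camera has in their place "hand_eye" (4x4, takes a point from camera to tool coordinates, whose origin is the TCP and whose axes are the flange's). Camera axes: x right, y up, looking along -z (the intrinsics and any distortion apply to the point x, -y, -z); pixel columns grow to the right and rows downward; lengths in m; the calibration is good to about 2 mm. A picture is of the moment at which its call begins: read the wrist's pose just before it. camera_info takes no time and is no camera call.
A pose or a line that the arm cannot do raises env.Unreachable and nothing moves.
- env.close_job(): hands the job in; it is judged then, once.
Trained networks look in the newest picture that a camera, given by its name, has taken for a name from the list of things; names that differ only in an ending like _2 or _b are one class to them, and where a whole thing is asked for, a point or a joint stands for the part that bears it (a point fixed in the world has none). Each returns a list of dicts, best first, with "p" (0 to 1); they miss things now and then, are a little off and sometimes report something else, mostly with a low value. They report only what shows in the picture. A call takes as long as a camera call. They do not tell look-alikes from the thing itself.
- env.find_in(query, camera): "bbox" ([centre column, centre row, width, height] in pixels, round what is visible of it).
- env.regions_of(query, camera): "region" (400x640 bool, what is visible of it) and "bbox" ([centre column, centre row, width, height] in pixels, round what is visible of it).
- env.landmark_of(query, camera): "centre" ([row, column] in pixels: a listed point, or the origin of a listed thing).
Readings, each from a call of its own:
- env.read_t(): time.
- env.read_q(): joint angles.
- env.read_joint_velocities(): joint speeds.
- env.read_joint_torque(): joint torques, N m.
- env.read_eef_pos(): TCP position.
- env.read_tool_rot(): TCP orientation.
- env.read_force(): force on the tool from outside, world axes, zero at the start.
- env.read_torque(): the same for the moment, N m.
- env.read_grip_width(): finger opening in m.
- env.read_grip_force(): force on a finger pad.
Only numpy, scipy, OpenCV 4.12 (cv2) and the standard library are available. Lean on these libraries where they do the work, as an engineer would, in place of code of your own. Each camera call takes 0.05 s, during which the arm holds its last target. There are 200 camera calls.

## Task

Change over to the fresh dispensing bottle: first press the raised spout of the used bottle, which stands on the bench, fully home against its stop, then set that bottle down (do not drop it) upright on the floor of the return tray and let go of it, and only then pull the spout of the fresh bottle, clamped in the slanted steel dock, fully open to its stop. Keep the used bottle upright all the way, with its spout shut once closed, and leave the jar in the tray, the amber dropper bottle and the beaker where they stand.

Things in the scene. Friction and masses are not known exactly. Their poses are not given: they have to be found in the camera images.
- bottle: The used bottle, loose, standing on the bench (about 0.2 kg): white round plastic body 46 mm in diameter, straight from 0 to 83 mm, tapering to a fixed grey collar 31 mm in diameter from 92 to 102 mm above the foot; above the collar slides the spout. Origin at the centre of its foot, z up along the bottle.
- bottle_spout (a joint): Push-pull spout of the used bottle, slides along the bottle's z: 0 = shut (spout rests on the collar), 0.010 m = fully open (10 mm gap above the collar, thin white stem seen). It starts 7 to 10 mm open. A tight seal holds it wherever it is left: it takes about 7 N to move and then stops hard at either end.
- bottle_spout_top (a point): Centre of the top face of the used bottle's spout. The spout is a grey knob 18 mm tall, 23 mm in diameter with a 27 mm lip on its top 4 mm. Its top is 120 mm above the bottle's foot when shut, 130 mm when open.
- dock: Slanted steel dock, fixed to the bench, base 140 mm x 90 mm. The fresh bottle, the same kind as the used one, is clamped in it and cannot come out; it leans 27.5 degrees (0.48 rad) from vertical towards the dock's own -x (roughly the robot's right, -y). Origin on the bench at the centre of its base; the top of the shut fresh spout is 45 mm to its -x.
- fresh_spout (a joint): Push-pull spout of the fresh bottle, same kind: 0 = shut on its collar (it starts at 0 to 0.0015), 0.010 m = fully open at its stop. It slides along the leaning bottle's axis; it takes about 7 N to move and stays wherever it is left, so pull it up to its hard stop.
- fresh_spout_top (a point): Centre of the top face of the fresh bottle's spout, 141 mm above the bench when shut. Its z axis points out along the leaning bottle, the direction to pull; its y axis is level, a good line to close the fingers on. The spout has the same sizes as the other; 18 mm below this point is the 31 mm collar.
- tray: Return tray, white plastic, fixed to the bench: outside 150 mm (its x) x 220 mm (its y), walls 28 mm high, 5 mm thick, floor 5 mm thick. Origin at the centre of its underside. The jar stands in its +y half; the -y half is free.
- jar: Empty white jar with a black lid, 56 mm in diameter, 65 mm tall, standing in the tray about 55 mm from its centre. To be left alone. Origin at the centre of its foot.
- dropper: Small amber bottle, 38 mm in diameter, 85 mm tall, on the bench. To be left alone. Origin at the centre of its foot.
- beaker: Glass beaker, 64 mm rim, 85 mm tall, on the bench. To be left alone. Origin at the centre of its foot.
Things that resemble listed ones, but are neither listed nor needed, are in the scene too. Leave any green or yellow look-alike of the bottle alone.

How it is judged:
By the outcome, as a careful person would: the job done as asked, in the order asked, and still so for the second after the job is handed in, with the robot touching nothing.
It also fails if it takes over 62 s, if anything falls off the work surface, if the arm or the gripper's body presses on something with over 40 N, if the wrist force passes 120 N, or if a joint passes its speed limit or range.

## Working session

There is one attempt and no reset: what is moved stays moved. The work goes in short steps, each a Python script; the robot and the scene stay as the last script left them, time stands still between calls to the robot, and variables do not carry over. Pictures are saved under pics/ and viewed, at most 10 in all, crops included, and the job is handed in when it is done.

```bash
mkdir -p pics
cat > h.py <<'E'
from bench import env
import numpy as np, cv2
from scipy.spatial.transform import Rotation as R
def T(cam):
    i=env.camera_info(cam); K=np.array(i["intrinsics"])
    if "pose" in i: return K,np.array(i["pose"]),i
    P=np.eye(4); P[:3,:3]=R.from_rotvec(env.read_tool_rot()).as_matrix(); P[:3,3]=env.read_eef_pos()
    return K,P@np.array(i["hand_eye"]),i
def w(K,P,u,v,d):  # pixel col,row,depth -> world
    return (P@np.array([(u-K[0,2])/K[0,0]*d,-(v-K[1,2])/K[1,1]*d,-d,1]))[:3]
def cloud(K,P,D):
    v,u=np.mgrid[:D.shape[0],:D.shape[1]]
    c=np.stack([(u-K[0,2])/K[0,0]*D,-(v-K[1,2])/K[1,1]*D,-D],-1)
    return c@P[:3,:3].T+P[:3,3]
def save(n,im): cv2.imwrite("pics/"+n+".png",im[:,:,::-1])
E
python3 - <<'E'
from h import *
for c in ["top","side"]:
    K,P,i=T(c); im,D=env.capture(c); save(c+"0",im); np.savez(c+"0.npz",im=im,D=D,K=K,P=P)
    print(c,[k for k in i],K.round(1).tolist(),P.round(3).tolist(),{k:v for k,v in i.items() if k not in("intrinsics","pose")})
    C=cloud(K,P,D)
    for q in ["bottle","dock","tray","jar","dropper","beaker"]:
        for r in env.regions_of(q,c)[:4]:
            m=r["region"]&(D>0); print(q,round(r["p"],2),np.round(r["bbox"]),np.median(C[m],0).round(3) if m.any() else None, np.percentile(C[m][:,2],98).round(3) if m.any() else None)
    for q in ["bottle_spout_top","fresh_spout_top"]:
        for r in env.landmark_of(q,c)[:4]:
            print(q,round(r["p"],2),np.round(r["centre"],1))
print(env.read_t())
E
```

```text
top ['intrinsics', 'pose'] [[425.1, 0.0, 315.1], [0.0, 425.1, 191.1], [0.0, 0.0, 1.0]] [[0.002, 0.982, -0.191, 0.406], [-1.0, 0.003, 0.002, 0.029], [0.002, 0.191, 0.982, 1.245], [0.0, 0.0, 0.0, 1.0]] {}
bottle 0.91 [197. 219.  24.  23.] [0.55  0.358 0.086] 0.126
bottle 0.87 [244. 192.  17.  21.] [0.629 0.228 0.087] 0.126
bottle 0.77 [236. 254.  20.  15.] [0.456 0.24  0.09 ] 0.126
dock 0.79 [426. 245.  61.  48.] [ 0.482 -0.278  0.048] 0.146
tray 0.98 [321. 220.  88.  65.] [ 0.558 -0.002  0.006] 0.031
jar 0.79 [304. 216.  16.  18.] [0.563 0.061 0.069] 0.074
dropper 0.52 [378. 152.  13.  14.] [ 0.756 -0.15   0.057] 0.088
beaker 0.56 [249. 144.  24.  28.] [0.783 0.219 0.048] 0.088
bottle_spout_top 0.65 [253.2 229.4]
bottle_spout_top 0.56 [216.5 226.6]
bottle_spout_top 0.45 [184.9 239.7]
bottle_spout_top 0.4 [215.9 188.7]
fresh_spout_top 0.48 [250.2 454.3]
side ['intrinsics', 'pose'] [[410.8, 0.0, 327.0], [0.0, 410.8, 197.1], [0.0, 0.0, 1.0]] [[-0.955, 0.191, -0.226, 0.412], [-0.296, -0.648, 0.702, 0.707], [-0.012, 0.737, 0.676, 0.784], [0.0, 0.0, 0.0, 1.0]] {}
bottle 0.92 [296. 283.  24.  46.] [0.629 0.25  0.075] 0.124
bottle 0.84 [377. 312.  24.  44.] [0.454 0.265 0.079] 0.125
bottle 0.72 [333. 299.  25.  50.] [0.543 0.268 0.082] 0.131
bottle 0.66 [418. 129.  11.   8.] [ 0.465 -0.312  0.14 ] 0.148
dock 0.84 [405. 154.  48.  64.] [ 0.479 -0.272  0.047] 0.14
tray 0.92 [356. 236.  88.  84.] [0.548 0.003 0.006] 0.029
jar 0.95 [351. 242.  28.  33.] [0.562 0.079 0.049] 0.072
jar 0.34 [333. 302.  23.  53.] [0.544 0.268 0.081] 0.131
dropper 0.6 [303. 170.  12.  28.] [ 0.756 -0.141  0.046] 0.085
beaker 0.65 [241. 269.  29.  44.] [0.769 0.22  0.056] 0.085
bottle_spout_top 0.67 [294.6 381.6]
bottle_spout_top 0.64 [336.3 310.7]
bottle_spout_top 0.62 [278.5 330.9]
bottle_spout_top 0.47 [263.9 295. ]
fresh_spout_top 0.56 [123.1 420.2]
fresh_spout_top 0.52 [178.2 302. ]
0.9
```

View pics/top0.png

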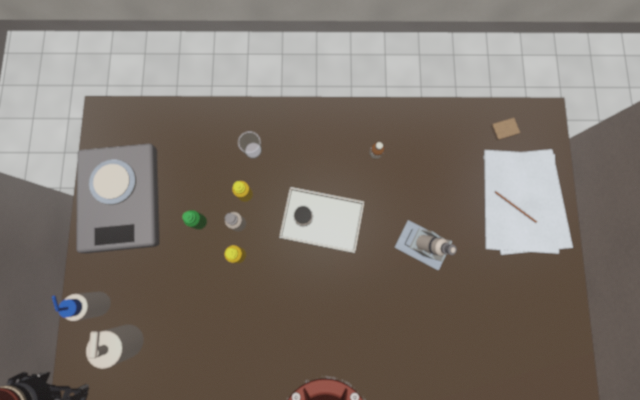

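View pics/side0.png

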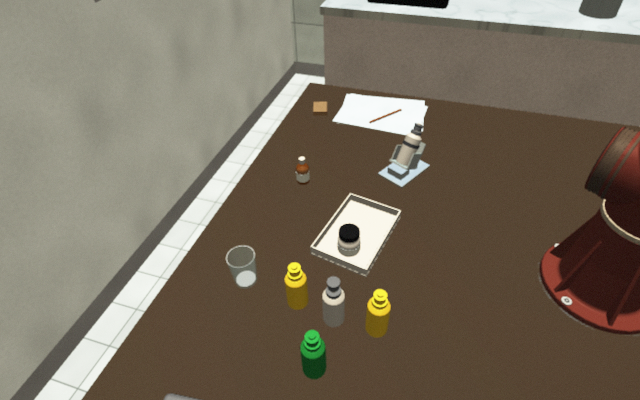

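The candidates for the used bottle, as top px / side px:
- White-grey: (233,220) / (333,300)
- Green: (192,219) / (313,355)
- Yellow: (240,188) / (295,285)
- Second yellow: (233,254) / (378,313)

I choose the white-grey one. The free half of the tray is on the right, at about (342,225), and the dock is at (426,245) with its spout at (452,250). Next I'll look from the wrist at two places.

Run:
```python
from h import *
d=np.load("top0.npz"); C=cloud(d["K"],d["P"],d["D"])
print(env.camera_info("wrist")["hand_eye"], env.camera_info("wrist")["intrinsics"])
rot=env.read_tool_rot(); print(rot, R.from_rotvec(rot).as_matrix().round(2).tolist())
HE=np.array(env.camera_info("wrist")["hand_eye"])
dn=R.from_matrix(np.array([[1,0,0],[0,-1,0],[0,0,-1.]]))  # tool x=+x
off=HE[:3,3]
t0=np.array([.548,.25])
for k,(dx,dy) in enumerate([(-.05,0.02),(.03,-.06)]):
    best=None
    for a in np.arange(0,360,30):
        r=R.from_euler('z',a,degrees=True)*dn
        p=np.array([*(t0+[dx,dy]),.34])-r.apply([off[0],off[1],0])
        q=env.inverse_kinematics(p,r.as_rotvec())
        if q is not None:
            c=np.abs(np.array(q)-env.read_q()).max()
            if best is None or c<best[0]: best=(c,p,r.as_rotvec(),a)
    print(best)
    env.move_ptp(best[1],best[2])
    K,P,i=T("wrist"); im,D=env.capture("wrist"); save(f"w{k}",im); np.savez(f"w{k}.npz",im=im,D=D,K=K,P=P)
    Cw=cloud(K,P,D)
    for r in env.landmark_of("bottle_spout_top","wrist")[:5]:
        v,u=r["centre"]; vi,ui=int(round(v)),int(round(u)); 
        print(round(r["p"],2),np.round(r["centre"],1),Cw[min(vi,399),min(ui,639)].round(4))
    for r in env.regions_of("bottle","wrist")[:5]:
        m=r["region"]&(D>0); c=Cw[m]; z=np.percentile(c[:,2],99); t=c[c[:,2]>z-.006]; t=t[(np.abs(t[:,:2]-np.median(t[:,:2],0))<.02).all(1)]
        print(round(r["p"],2),np.round(r["bbox"]),z.round(4),((t.max(0)+t.min(0))/2).round(4),np.ptp(t,axis=0).round(4),np.median(im[m],0))
print(env.read_t())
```

```text
[[-1.32045463e-04  9.62387879e-01  2.71679136e-01  6.89342987e-02]
 [ 9.99999698e-01  3.35325003e-04 -7.01810592e-04  2.47930103e-04]
 [-7.66514814e-04  2.71678961e-01 -9.62387632e-01 -1.62474791e-01]
 [ 0.00000000e+00  0.00000000e+00  0.00000000e+00  1.00000000e+00]] [[324.53577304   0.         321.83954028]
 [  0.         324.53577304 199.6610369 ]
 [  0.           0.           1.        ]]
[4.45752896e-01 3.10973867e+00 1.12826035e-04] [[-0.96, 0.28, 0.0], [0.28, 0.96, 0.0], [-0.0, 0.0, -1.0]]
(np.float64(0.8847730308045227), array([0.55757489, 0.23531814, 0.34      ]), array([0.81310401, 3.03454548, 0.        ]), np.int64(150))
0.93 [ 87.3 289. ] [0.4599 0.2508 0.1241]
0.8 [157.3 332. ] [0.5502 0.2541 0.1293]
0.78 [109.  427.7] [0.5578 0.3739 0.1239]
0.75 [225.3 356.9] [0.6394 0.2393 0.1252]
0.22 [271.9  40.2] [ 0.491  -0.2504  0.0294]
0.81 [407. 107.  51.  39.] 0.1253 [0.5537 0.3696 0.1231] [0.0261 0.0254 0.0074] [ 39. 135.  54.]
0.8 [350. 209.  35.  44.] 0.1251 [0.636  0.2377 0.1225] [0.0258 0.0264 0.0067] [234. 195.  46.]
0.74 [294.  87.  38.  41.] 0.1256 [0.4573 0.2513 0.1231] [0.0264 0.026  0.007 ] [242. 209.  51.]
0.58 [332. 148.  34.  44.] 0.1315 [0.5487 0.2547 0.1297] [0.0261 0.0266 0.0048] [182. 175. 172.]
(np.float64(0.21453605911333268), array([0.63757489, 0.15531814, 0.34      ]), array([0.81310401, 3.03454548, 0.        ]), np.int64(150))
0.78 [132.3 383.1] [0.6355 0.237  0.126 ]
0.82 [357.  62.  42.  49.] 0.1317 [0.549  0.2548 0.1297] [0.0263 0.0266 0.0068] [174. 168. 165.]
0.82 [438.  21.  65.  41.] 0.1243 [0.5583 0.3674 0.1224] [0.0174 0.0225 0.0081] [21.  57.5 27. ]
0.62 [374. 130.  44.  41.] 0.1256 [0.6365 0.2377 0.1233] [0.0261 0.0261 0.0074] [238. 202.  48.]
0.6 [318.  12.  36.  23.] 0.0892 [0.4723 0.2431 0.0868] [0.0152 0.0247 0.007 ] [104.  80.  18.]
3.65
```

Run:
```python
from h import *
d=np.load("w0.npz"); im=d["im"]; save("crop0",cv2.resize(im[60:300,200:500],None,fx=2.5,fy=2.5,interpolation=cv2.INTER_CUBIC))
rv=env.read_tool_rot()
rm=R.from_rotvec(rv)
off=np.array(env.camera_info("wrist")["hand_eye"])[:3,3]
def look(c,name,z):
    env.move_ptp(np.array([c[0],c[1],z])-rm.apply([off[0],off[1],0]),rv)
    K,P,i=T("wrist"); im,D=env.capture("wrist"); save(name,im); np.savez(name+".npz",im=im,D=D,K=K,P=P)
    return K,P,im,D,cloud(K,P,D)
K,P,im,D,C=look((.49,-.02),"wt",.34)
for q in ["tray","jar"]:
  for r in env.regions_of(q,"wrist")[:2]:
    m=r["region"]&(D>0); c=C[m]
    b=cv2.minAreaRect((c[c[:,2]<.045][:,:2]*1000).astype(np.float32)) if q=="tray" else None
    z=np.percentile(c[:,2],98);t=c[c[:,2]>z-.006]
    print(q,r["p"],np.round(r["bbox"]),b,z,((t.max(0)+t.min(0))/2).round(4),"floor",np.median(c[:,2]))
for k,cc in enumerate([(.42,-.24),(.5,-.30)]):
    K,P,im,D,C=look(cc,f"wd{k}",.36)
    for r in env.landmark_of("fresh_spout_top","wrist")[:3]:
        v,u=r["centre"]; vi,ui=int(round(v)),int(round(u)); print("fst",round(r["p"],2),np.round(r["centre"],1),C[vi-1:vi+2,ui-1:ui+2].reshape(-1,3).mean(0).round(4))
    for r in env.regions_of("dock","wrist")[:1]+env.regions_of("fresh_spout_top","wrist")[:2]:
        m=r["region"]&(D>0); c=C[m]; print(r["p"],np.round(r["bbox"]),c.min(0).round(3),c.max(0).round(3)) 
        s=c[c[:,2]<.012]; 
        if len(s)>50: print("base",cv2.minAreaRect((s[:,:2]*1000).astype(np.float32)))
print(env.read_t(),env.read_force())
```

```text
tray 0.85 [360. 136. 171. 142.] ((562.9097900390625, 10.909324645996094), (232.98484802246094, 160.14862060546875), 78.60746765136719) 0.029123465730013547 [0.5586 0.0102 0.0271] floor 0.005771568070312594
tray 0.32 [563. 201.  80.  55.] ((800.935302734375, 235.353271484375), (126.02806091308594, 70.00408172607422), 42.58959197998047) 0.08607854869669529 [0.7707 0.2173 0.084 ] floor 0.06071893588032312
jar 0.72 [400. 126.  49.  44.] None 0.07202980051035655 [0.5669 0.0638 0.0698] floor 0.07005243775284647
fst 0.89 [178.  278.8] [ 0.4645 -0.3223  0.1463]
0.76 [318. 160.  90.  60.] [ 0.416 -0.365 -0.002] [ 0.557 -0.203  0.15 ]
base ((489.50579833984375, -288.7931213378906), (148.54054260253906, 100.4857177734375), 61.63717269897461)
0.74 [282. 178.  25.  26.] [ 0.454 -0.351  0.008] [ 0.48  -0.307  0.15 ]
fst 0.69 [ 93.9 285.7] [ 0.4677 -0.3259  0.1461]
fst 0.67 [ 15.3 566.6] [0.5588 0.04   0.0447]
0.89 [328.  95.  94.  63.] [ 0.418 -0.365  0.   ] [ 0.559 -0.203  0.15 ]
base ((487.0428466796875, -284.143310546875), (140.08802795410156, 92.08081817626953), 63.11216354370117)
0.88 [292.  91.  27.  27.] [ 0.451 -0.335  0.089] [ 0.481 -0.308  0.15 ]
0.68 [532.  55. 175. 111.] [ 0.462 -0.113 -0.001] [0.652 0.111 0.031]
base ((559.1533813476562, 7.664222717285156), (223.3993377685547, 152.8900604248047), 76.45117950439453)
6.5667 [ 0.61760073  0.20140575 -0.06106349]
```

View pics/crop0.png

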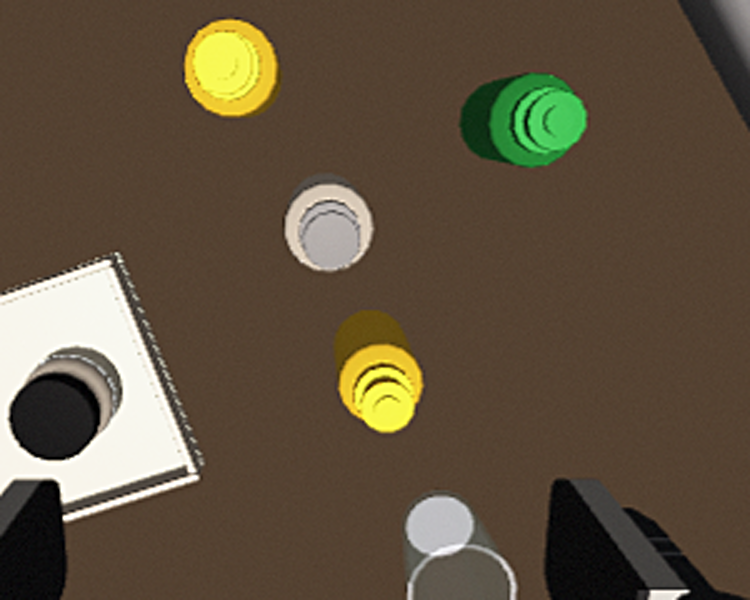

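View pics/wd0.png

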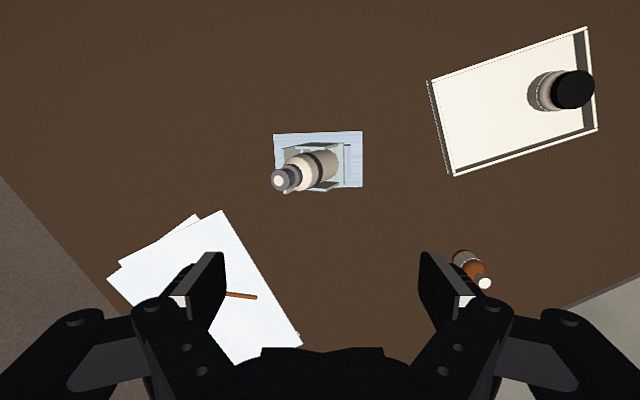

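The crop confirms it: the white-grey bottle at crop (330,235), with yellow at (230,65) and (385,385) and green at (540,120). In the dock view the fresh spout top is at (280,180). Now I'll press the used spout home.

```bash
cat >> h.py <<'E'
dn=R.from_matrix(np.array([[1,0,0],[0,-1,0],[0,0,-1.]]))
def orient(p,degs):
    "downward tool whose closing line is at one of degs (either way round) with the nearest joints"
    o=[]
    for a in degs:
        for s in (0,180):
            r=(R.from_euler('z',a+s-90,degrees=True)*dn).as_rotvec(); q=env.inverse_kinematics(p,r)
            if q is not None: o.append((np.abs(np.array(q)-env.read_q()).max(),a+s,r,np.round(q,2)))
    return sorted(o,key=lambda e:e[0])
E
python3 - <<'E'
from h import *
b=np.array([.549,.2548])
o=orient([*b,.19],[42,132]); print([(x[0].round(2),x[1],x[3]) for x in o]); r=o[0][2]
p=env.read_eef_pos(); env.move_gripper(0.0,40)
env.move_ptp([*b,.22],r)
env.move_straight([*b,.165],max_speed=.1)
print("hit",env.move_straight([*b,.150],max_speed=.03,force_limit=4),env.read_eef_pos(),env.read_force())
print("hit",env.move_straight([*b,.134],max_speed=.02,force_limit=25),env.read_eef_pos(),env.read_force())
env.move_straight([*b,.22],max_speed=.15)
env.move_straight([b[0]+.02,b[1]-.09,.34])
rm=R.from_rotvec(r); off=np.array(env.camera_info("wrist")["hand_eye"])[:3,3]
off=rm.apply([off[0],off[1],0]); env.move_ptp(np.array([b[0],b[1]-.03,.34])-off,r)
K,P,i=T("wrist"); im,D=env.capture("wrist"); save("w2",im); C=cloud(K,P,D)
for q in env.regions_of("bottle","wrist")[:5]:
    m=q["region"]&(D>0); c=C[m]; z=np.percentile(c[:,2],99); t=c[c[:,2]>z-.006]; t=t[(np.abs(t[:,:2]-np.median(t[:,:2],0))<.02).all(1)]
    print(round(q["p"],2),np.round(q["bbox"]),z.round(4),((t.max(0)+t.min(0))/2).round(4),np.ptp(t,axis=0).round(4),np.median(im[m],0))
print(env.read_t())
E
```

```text
[(np.float64(0.96), 312, array([ 0.22,  0.12,  0.07,  1.52,  0.  , -0.51])), (np.float64(1.27), 222, array([0.22, 0.12, 0.07, 1.52, 0.  , 1.06])), (np.float64(1.87), 42, array([ 0.22,  0.12,  0.07,  1.52,  0.  , -2.09])), (np.float64(2.84), 132, array([0.22, 0.12, 0.07, 1.52, 0.  , 2.63]))]
hit False [0.54897628 0.25477783 0.14999554] [-0.77205126  0.89046181  0.11778483]
hit False [0.54908411 0.2548133  0.13416165] [-0.6901366   0.52000565  0.21585069]
0.9 [284. 164.  36.  40.] 0.1251 [0.637  0.2373 0.1229] [0.0264 0.026  0.0076] [249. 224.  56.]
0.78 [337. 125.  34.  40.] 0.1317 [0.5495 0.2548 0.1304] [0.0257 0.0264 0.0048] [204. 197. 194.]
0.72 [383.  66.  45.  45.] 0.1256 [0.4579 0.2512 0.1234] [0.0253 0.0253 0.0076] [249. 226.  57.]
0.61 [394. 182.  43.  40.] 0.1254 [0.5543 0.3691 0.123 ] [0.0255 0.0258 0.0071] [ 45. 154.  62.]
14.3
```

Run:
```python
from h import *
print(env.read_grip_width(),env.read_eef_pos(),env.read_force())
```

```text
0.00014304495391604947 [0.59987728 0.2704746  0.33984043] [ 0.20323181 -0.85121405 -0.61099603]
```

View pics/w2.png

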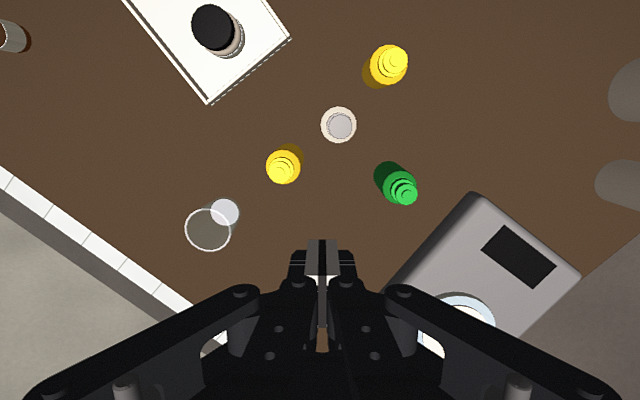

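Run:
```python
from h import *
K,_,i=T("wrist"); im,D=env.capture("wrist")
C=cloud(K,np.array(i["hand_eye"]),D)
for v in range(230,300,6): print(v,[C[v,u].round(3).tolist() if D[v,u]>0 else None for u in (300,313,323,334)])
```

```text
230 [[-0.126, -0.036, 0.341], [-0.125, -0.014, 0.338], [-0.125, 0.003, 0.339], [-0.125, 0.021, 0.338]]
236 [[-0.137, -0.036, 0.34], [-0.137, -0.014, 0.341], [-0.136, 0.003, 0.338], [-0.136, 0.021, 0.339]]
242 [[-0.147, -0.036, 0.34], [0.011, -0.004, -0.028], [0.011, 0.001, -0.028], [0.011, 0.006, -0.027]]
248 [[-0.158, -0.036, 0.34], [0.01, -0.004, -0.033], [0.011, 0.001, -0.034], [0.011, 0.005, -0.034]]
254 [[0.007, -0.01, -0.031], [0.011, -0.004, -0.04], [0.011, 0.001, -0.04], [0.011, 0.005, -0.04]]
260 [[0.006, -0.009, -0.036], [0.011, -0.003, -0.045], [0.01, 0.001, -0.045], [0.011, 0.005, -0.045]]
266 [[0.007, -0.009, -0.043], [0.011, -0.003, -0.051], [0.011, 0.001, -0.051], [0.011, 0.005, -0.05]]
272 [[0.006, -0.009, -0.046], [0.011, -0.003, -0.055], [0.01, 0.001, -0.054], [0.01, 0.005, -0.055]]
278 [[0.013, -0.007, -0.064], [0.01, -0.003, -0.058], [0.009, 0.001, -0.057], [0.012, 0.004, -0.061]]
284 [[0.012, -0.007, -0.066], [0.012, -0.003, -0.066], [0.007, 0.001, -0.057], [0.012, 0.004, -0.066]]
290 [[0.012, -0.007, -0.069], [0.012, -0.003, -0.07], [0.005, 0.001, -0.058], [0.012, 0.004, -0.069]]
296 [[0.012, -0.007, -0.072], [0.012, -0.003, -0.072], [0.002, 0.001, -0.057], [0.012, 0.004, -0.072]]
```

The depth image shows the shut fingertips at tool z ≈ -0.027, not +0.019. The reported TCP is therefore about 46 mm ahead of the real grasp point. That explains why the press met no contact, so I'll press again with a guarded, deeper approach.

Run:
```python
from h import *
b=np.array([.549,.2548]); r=env.read_tool_rot()
env.move_ptp([*b,.134],r)
h=env.move_straight([*b,.085],max_speed=.025,force_limit=4); print("touch",h,env.read_eef_pos(),env.read_force())
if h:
    z=env.read_eef_pos()[2]
    h=env.move_straight([*b,z-.016],max_speed=.015,force_limit=22); print("stop",h,env.read_eef_pos(),env.read_force())
print(env.read_t())
```

```text
touch True [0.54869112 0.25473221 0.1084223 ] [-0.20835417  0.17471513  0.40547976]
stop True [0.54961449 0.25495622 0.10083159] [-2.25637304 -1.26336202  7.7447214 ]
16.9833
```

Run:
```python
from h import *
b=np.array([.549,.2548]); r=env.read_tool_rot()
h=env.move_straight([*b,.094],max_speed=.015,force_limit=30); print("stop",h,env.read_eef_pos(),env.read_force())
env.move_straight([*b,.19],max_speed=.2)
off=np.array(env.camera_info("wrist")["hand_eye"])[:3,3]
off=R.from_rotvec(r).apply([off[0],off[1],0]); env.move_ptp(np.array([b[0],b[1]-.03,.34])-off,r)
K,P,i=T("wrist"); im,D=env.capture("wrist"); save("w3",im); C=cloud(K,P,D)
for q in env.regions_of("bottle","wrist")[:5]:
    m=q["region"]&(D>0); c=C[m]; z=np.percentile(c[:,2],99); t=c[c[:,2]>z-.006]; t=t[(np.abs(t[:,:2]-np.median(t[:,:2],0))<.02).all(1)]
    print(round(q["p"],2),np.round(q["bbox"]),z.round(4),((t.max(0)+t.min(0))/2).round(4),np.ptp(t,axis=0).round(4),np.median(im[m],0))
print(env.read_t())
```

```text
stop True [0.55159781 0.25545592 0.10115382] [-1.22556893 -0.55657267  7.42591824]
0.93 [284. 166.  40.  40.] 0.1251 [0.6367 0.2375 0.1226] [0.0261 0.0261 0.0069] [249. 224.  56.]
0.64 [339. 126.  34.  39.] 0.1256 [0.5493 0.2546 0.1233] [0.0256 0.026  0.0074] [226. 213. 200.]
0.63 [396. 184.  44.  44.] 0.1253 [0.5544 0.3688 0.123 ] [0.0261 0.0258 0.0073] [ 45. 152.  61.]
0.61 [384.  66.  47.  45.] 0.1255 [0.4583 0.2508 0.1229] [0.0252 0.0259 0.0068] [249. 226.  57.]
18.7583
```

The used spout is shut: its top went from 0.1317 to 0.1256, level with the look-alikes, and it met a hard stop at full travel. From the press, the fingertips are 19 mm behind the reported TCP, so the grasp point is at tool z ≈ -0.038. Next I'll grasp the body, carry it over and set it down.

Run:
```python
from h import *
b=np.array([.5493,.2547]); r=env.read_tool_rot(); t=np.array([.546,-.046])
env.move_gripper(.068,40)
env.move_ptp([*b,.13],r)
h=env.move_straight([*b,.032],max_speed=.08,force_limit=6); print("desc",h,env.read_eef_pos(),env.read_force())
if h: raise SystemExit
env.move_gripper(.03,40); print("grip",env.read_grip_width(),env.read_grip_force(),env.read_force(),env.read_eef_pos())
env.move_straight([*b,.05],max_speed=.06); print("lift",env.read_grip_width(),env.read_force())
env.move_straight([*b,.135],max_speed=.12)
print(env.read_grip_width(),env.read_force(),env.read_t())
```

```text
desc False [0.54976985 0.25480758 0.03267311] [-0.47801565  0.20950753  0.3807173 ]
grip 0.04472112437198901 41.598443867715105 [ 1.17650955 -1.23852373  4.02808983] [0.54983792 0.25479292 0.03266808]
lift 0.04484682091022212 [-0.26234326  0.39777785 -2.27339201]
0.04470659010534923 [ 0.38205349  0.07241814 -2.59027018] 23.3
```

Run:
```python
from h import *
t=np.array([.546,-.046])
env.move_straight([*t,.135],max_speed=.2); 
env.move_straight([*t,.05],max_speed=.12); env.pause(.2)
h=env.move_straight([*t,.034],max_speed=.015,force_limit=2.5); print("down",h,env.read_eef_pos(),env.read_force())
K,P,i=T("side"); im,D=env.capture("side"); save("s1",cv2.resize(im[80:260,270:470],None,fx=3,fy=3,interpolation=cv2.INTER_CUBIC)); print(env.read_t())
```

```text
down True [ 0.54585916 -0.04599165  0.03764589] [-0.87034924  0.660639    4.59840731]
26.8417
```

View pics/s1.png

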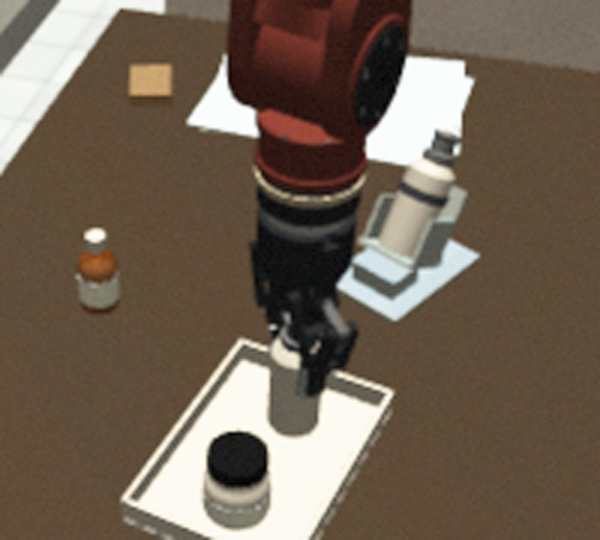

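Contact came at TCP z 0.0376, exactly at the predicted floor height. The bottle stands upright in the free half (crop 295,400), clear of the jar (238,480). I'll release it and look.

Run:
```python
from h import *
t=np.array([.5459,-.046]); r=env.read_tool_rot()
env.move_gripper(.07); env.move_straight([*t,.16],max_speed=.12)
off=np.array(env.camera_info("wrist")["hand_eye"])[:3,3]
off=R.from_rotvec(r).apply([off[0],off[1],0]); env.move_ptp(np.array([.52,-.16,.33])-off,r)
K,P,i=T("wrist"); im,D=env.capture("wrist"); save("w4",im); np.savez("w4.npz",im=im,D=D,K=K,P=P); C=cloud(K,P,D)
for n in ["bottle","fresh_spout_top","dock"]:
  for q in env.regions_of(n,"wrist")[:2]:
    m=q["region"]&(D>0); c=C[m]; z=np.percentile(c[:,2],99); tt=c[c[:,2]>z-.006]
    print(n,round(q["p"],2),np.round(q["bbox"]),z.round(4),((tt.max(0)+tt.min(0))/2).round(4),np.ptp(tt,axis=0).round(4))
print([(round(q["p"],2),np.round(q["centre"],1)) for q in env.landmark_of("fresh_spout_top","wrist")],env.read_t())
# offline: axis of leaning bottle from earlier clouds
a=np.array([-.462*np.sin(.48),-.887*np.sin(.48),np.cos(.48)])
for n in ["wd0","wd1","w4"]:
    d=np.load(n+".npz"); C=cloud(d["K"],d["P"],d["D"]).reshape(-1,3); C=C[d["D"].ravel()>0]
    g=np.array([.467,-.325,.143]); s=C[np.linalg.norm(C-g,axis=1)<.03]; hh=(s-g)@a; top=s[hh>np.percentile(hh,98)-.004]
    for _ in range(3):
        c0=np.median(top,0); nn=np.linalg.svd(top-c0,full_matrices=False)[2][2]; nn*=np.sign(nn[2]); top=top[np.abs((top-c0)@nn)<.0015]
    print(n,len(top),nn.round(3),np.degrees(np.arctan2(-nn[1],-nn[0])).round(1),np.degrees(np.arccos(nn[2])).round(1),((top.max(0)+top.min(0))/2).round(4),np.ptp(top,axis=0).round(4))
```

```text
bottle 0.93 [559. 269.  81.  60.] 0.1255 [0.4578 0.2495 0.1232] [0.0253 0.0257 0.0072]
bottle 0.64 [372. 181.  42.  45.] 0.1302 [ 0.5452 -0.047   0.128 ] [0.0261 0.0247 0.0075]
dock 0.7 [270.  44.  94.  86.] 0.1064 [ 0.4903 -0.2907  0.1058] [0.0248 0.0258 0.0109]
dock 0.62 [379. 193.  23.  27.] 0.1289 [ 0.5456 -0.0461  0.1271] [0.0255 0.0265 0.008 ]
[] 29.4
wd0 184 [-0.206 -0.412  0.887] 63.4 27.5 [ 0.4664 -0.3238  0.1439] [0.0248 0.0231 0.0131]
wd1 227 [-0.209 -0.403  0.891] 62.6 27.0 [ 0.4668 -0.324   0.1438] [0.024  0.0233 0.0121]Traceback (most recent call last):
  File "<stdin>", line 16, in <module>
    return _quantile_unchecked(
        a, q, axis, out, overwrite_input, method, keepdims, weights)
    return _ureduce(a,
                    func=_quantile_ureduce_func,
    ...<5 lines>...
                    overwrite_input=overwrite_input,
                    method=method)
    r = func(a, **kwargs)
    result = _quantile(arr,
                       quantiles=q,
    ...<2 lines>...
                       out=out,
                       weights=wgt)
    slices_having_nans = np.isnan(arr[-1, ...])
                                  ~~~^^^^^^^^^
IndexError: index -1 is out of bounds for axis 0 with size 0
```

View pics/w4.png

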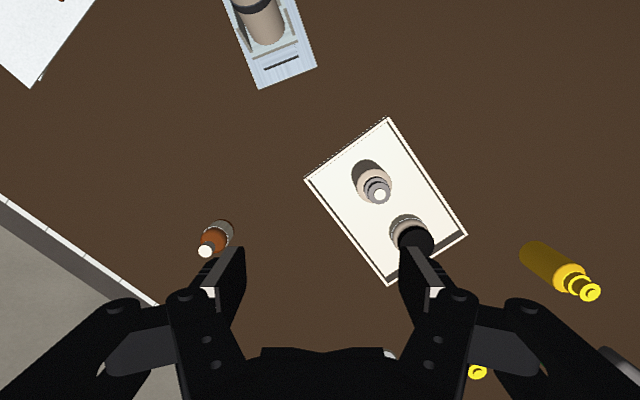

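The bottle is standing in the tray with its spout shut, at (375,185): top at 0.1302, against 0.1255 + 0.005. The jar is beside it. Now the fresh spout. The plane fit gives its top at (0.4666,-0.3239), with the axis leaning 27.5° at 63°.

Run:
```python
from h import *
th=np.radians(63); a=np.array([-np.cos(th)*np.sin(.48),-np.sin(th)*np.sin(.48),np.cos(.48)]); top=np.array([.4666,-.3239,.1415])
o=[]
for s in (1,-1):
    y=s*np.array([-np.sin(th),np.cos(th),0]); z=-a; M=np.stack([np.cross(y,z),y,z],1); r=R.from_matrix(M).as_rotvec()
    q=[env.inverse_kinematics(top+d*a,r) for d in (-.032,.06)]; print(s,[None if k is None else np.round(k,2) for k in q])
    if all(k is not None for k in q): o.append((np.abs(q[1]-env.read_q()).max(),r))
r=min(o,key=lambda e:e[0])[1]
env.move_gripper(.05,60)
env.move_ptp(top+.07*a,r)
env.move_straight(top+.0*a,max_speed=.12)
h=env.move_straight(top-.032*a,max_speed=.04,force_limit=5); print("app",h,((env.read_eef_pos()-top)@a).round(4),env.read_force())
if not h:
    env.move_gripper(.01,60); print("grip",env.read_grip_width(),env.read_grip_force(),env.read_force(),((env.read_eef_pos()-top)@a).round(4))
im,D=env.capture("side"); save("s2",cv2.resize(im[80:220,320:520],None,fx=4,fy=4,interpolation=cv2.INTER_CUBIC)); print(env.read_t())
```

```text
1 [array([-1.05,  0.24, -0.01,  1.6 ,  0.4 , -2.2 ]), array([-1.11,  0.28,  0.18,  1.77,  0.38, -2.26])]
-1 [array([-1.05,  0.24, -0.01,  1.6 ,  0.4 ,  0.94]), array([-1.11,  0.28,  0.18,  1.77,  0.38,  0.88])]
app False -0.0317 [-0.41586335  0.44445617 -0.20312087]
grip 0.023431265136915926 58.65886809071526 [ 2.23263625 -2.41068624  3.437549  ] -0.0314
33.025
```

View pics/s2.png

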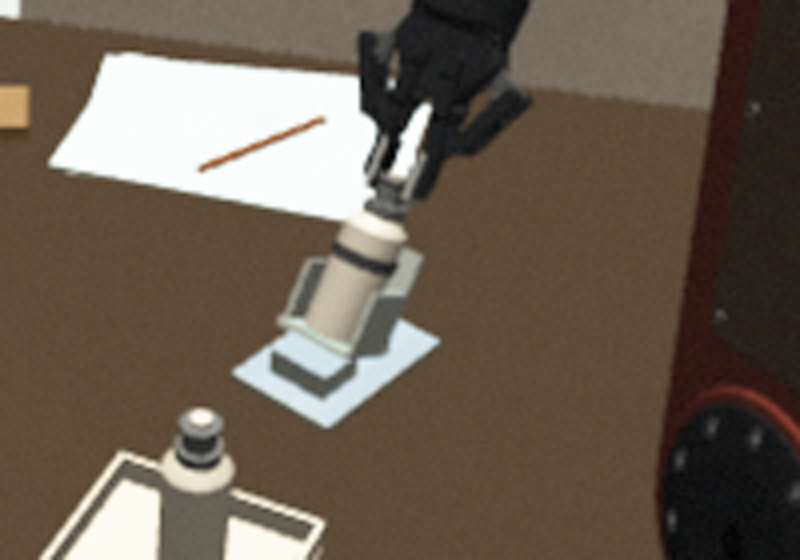

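The pads are on the spout (crop 395,185) and the used bottle stands in the tray (200,450). Now I'll pull along the axis.

Run:
```python
from h import *
th=np.radians(63); a=np.array([-np.cos(th)*np.sin(.48),-np.sin(th)*np.sin(.48),np.cos(.48)])
p=env.read_eef_pos()
h=env.move_straight(p+.018*a,max_speed=.015,force_limit=32); print("pull",h,((env.read_eef_pos()-p)@a).round(4),env.read_grip_width(),env.read_force(),env.read_force()@a,env.read_t())
```

```text
pull True 0.0088 0.022553969379683802 [ 3.09035309 -0.14756983  0.26317041] -0.3537238346519721 33.85
```

Run:
```python
from h import *
th=np.radians(63); a=np.array([-np.cos(th)*np.sin(.48),-np.sin(th)*np.sin(.48),np.cos(.48)])
p=env.read_eef_pos(); env.pause(.2); print(env.read_force()@a,env.read_grip_force(),env.read_grip_width())
h=env.move_straight(p+.008*a,max_speed=.01,force_limit=25); print("pull",h,((env.read_eef_pos()-p)@a).round(4),env.read_grip_width(),env.read_grip_force(),env.read_force()@a,env.read_t())
im,D=env.capture("side"); save("s3",cv2.resize(im[80:220,320:520],None,fx=4,fy=4,interpolation=cv2.INTER_CUBIC))
```

```text
-1.337808769355824 62.461050273268484 0.022774635302499204
pull True 0.0 0.022933682807514764 62.63532556947439 1.0733654604288576 34.4583
```

View pics/s3.png

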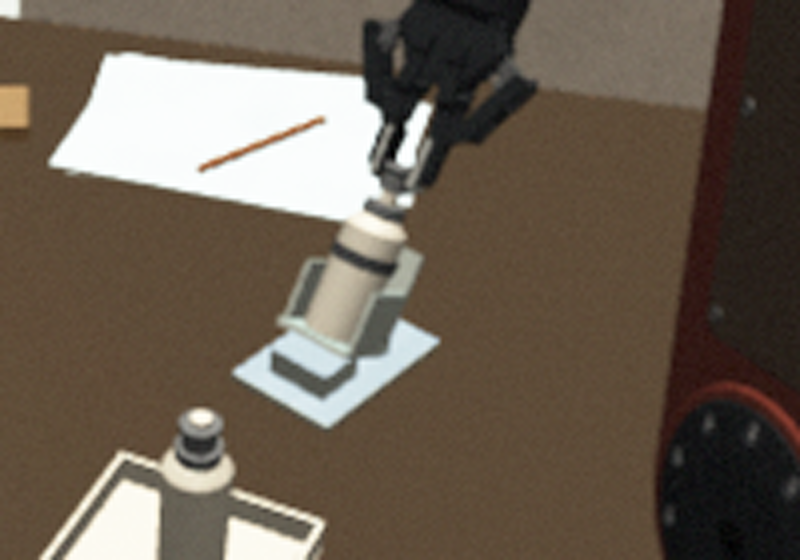

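The stem shows at (395,200). The second pull stopped at once, so the spout is at its stop. I'll give one firmer tug, release, back off and measure.

Run:
```python
from h import *
th=np.radians(63); a=np.array([-np.cos(th)*np.sin(.48),-np.sin(th)*np.sin(.48),np.cos(.48)]); top=np.array([.4666,-.3239,.1415])
p=env.read_eef_pos()
h=env.move_straight(p+.006*a,max_speed=.01,force_limit=45); print("pull",h,((env.read_eef_pos()-p)@a).round(4),env.read_grip_width(),env.read_force()@a)
env.move_gripper(.055); p=env.read_eef_pos(); env.move_straight(p+.09*a,max_speed=.12)
rv=(env.read_tool_rot()); o=orient([.42,-.24,.36],[63+90]); 
rb=np.array([0.81310401,3.03454548,0]); off=np.array(env.camera_info("wrist")["hand_eye"])[:3,3]
off=R.from_rotvec(rb).apply([off[0],off[1],0]); env.move_ptp(np.array([.42,-.24,.36])-off,rb)
K,P,i=T("wrist"); im,D=env.capture("wrist"); save("w5",im)
def fit(C,ok,s0):
    C=C.reshape(-1,3)[ok.ravel()]
    s=C[np.linalg.norm(C-(top+s0*a),axis=1)<.03]; hh=(s-top)@a; t=s[hh>np.percentile(hh,98)-.004]
    for _ in range(3):
        c0=np.median(t,0); n=np.linalg.svd(t-c0,full_matrices=False)[2][2]; t=t[np.abs((t-c0)@n)<.0015]
    return ((t-top)@a).mean().round(4),len(t)
d=np.load("wd0.npz"); print("before",fit(cloud(d["K"],d["P"],d["D"]),d["D"]>0,0),"after",fit(cloud(K,P,D),D>0,.01))
C=cloud(K,P,D); env.capture("top"); K,P,_=T("top"); im,D=env.capture("top"); C=cloud(K,P,D)
for q in ["jar","dropper","beaker","bottle"]:
    for g in env.regions_of(q,"top")[:4]:
        m=g["region"]&(D>0); print(q,round(g["p"],2),np.round(g["bbox"]),np.median(C[m],0).round(3),np.percentile(C[m][:,2],98).round(3))
print(env.read_t())
```

```text
pull False 0.0006 0.02294855245733667 -37.722064399046424
before (np.float64(0.0021), 177) after (np.float64(0.0102), 327)
jar 0.87 [303. 216.  20.  22.] [0.563 0.061 0.069] 0.075
dropper 0.54 [377. 153.  17.  12.] [ 0.755 -0.15   0.058] 0.088
beaker 0.89 [248. 147.  26.  29.] [0.783 0.218 0.047] 0.087
bottle 0.76 [342. 222.  21.  19.] [ 0.54  -0.044  0.096] 0.131
bottle 0.7 [245. 191.  17.  20.] [0.629 0.227 0.087] 0.125
bottle 0.6 [236. 254.  19.  17.] [0.456 0.241 0.089] 0.125
bottle 0.52 [196. 220.  24.  21.] [0.55  0.357 0.087] 0.125
38.725
```

Run:
```python
from h import *
th=np.radians(63); a=np.array([-np.cos(th)*np.sin(.48),-np.sin(th)*np.sin(.48),np.cos(.48)]); top=np.array([.4666,-.3239,.1415])
rb=np.array([0.81310401,3.03454548,0]); off=np.array(env.camera_info("wrist")["hand_eye"])[:3,3]
off=R.from_rotvec(rb).apply([off[0],off[1],0])
def fit(C,ok):
    C=C.reshape(-1,3)[ok.ravel()]; v=C-top; h=v@a; rad=np.linalg.norm(v-np.outer(h,a),axis=1)
    out=[]
    for lo,hi in [(0,.006),(.006,.0125)]:   # plateau heights: spout top inner/outer
        k=(rad>lo)&(rad<hi)&(h>-.03)&(h<.03); out.append(np.median(h[k]).round(4))
    k=(rad>.0135)&(rad<.0155)&(h>-.03); out.append(np.median(h[k]).round(4))
    return out
res=[]
for n,c in (("wd0",(.42,-.24)),("wd1",(.5,-.30))):
    env.move_ptp(np.array([*c,.36])-off,rb); K,P,_=T("wrist"); im,D=env.capture("wrist")
    d=np.load(n+".npz"); print(n,"before",fit(cloud(d["K"],d["P"],d["D"]),d["D"]>0),"after",fit(cloud(K,P,D),D>0))
save("w6",cv2.resize(im[40:160,220:380],None,fx=5,fy=5,interpolation=cv2.INTER_CUBIC)); print(env.read_t())
```

```text
wd0 before [np.float64(0.0042), np.float64(0.0011), np.float64(-0.0186)] after [np.float64(0.0102), np.float64(0.009), np.float64(-0.0185)]
wd1 before [np.float64(0.0041), np.float64(0.0013), np.float64(-0.018)] after [np.float64(0.0101), np.float64(0.0094), np.float64(-0.0178)]
39.6083
```

View pics/w6.png

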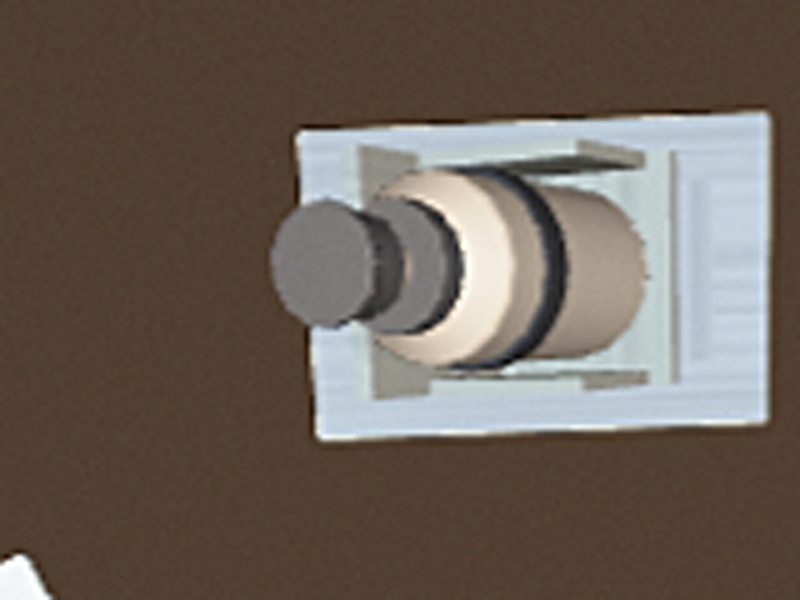

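Run:
```python
import numpy as np
from h import cloud
for n,c in (("w0",(.549,.2548)),("w1",(.549,.2548)),("w4",(.5452,-.0465)),("w0",(.636,.2377)),("w0",(.4575,.2512))):
    d=np.load(n+".npz"); C=cloud(d["K"],d["P"],d["D"]).reshape(-1,3)[d["D"].ravel()>0]
    rad=np.linalg.norm(C[:,:2]-c,axis=1)
    s=[C[(rad>lo)&(rad<hi)&(C[:,2]>.06)][:,2] for lo,hi in ((0,.004),(.0075,.0115),(.0135,.0155),(.018,.022))]
    print(n,c,[(np.median(k).round(4),np.percentile(k,85).round(4)) for k in s])
```

```text
w0 (0.549, 0.2548) [(np.float64(0.4546), np.float64(0.456)), (np.float64(0.4444), np.float64(0.4504)), (np.float64(0.4444), np.float64(0.4506)), (np.float64(0.4411), np.float64(0.4473))]
w1 (0.549, 0.2548) [(np.float64(0.13), np.float64(0.1308)), (np.float64(0.13), np.float64(0.131)), (np.float64(0.1018), np.float64(0.1031)), (np.float64(0.0866), np.float64(0.0885))]
w4 (0.5452, -0.0465) [(np.float64(0.1297), np.float64(0.1304)), (np.float64(0.1255), np.float64(0.1263)), (np.float64(0.1066), np.float64(0.1079)), (np.float64(0.4134), np.float64(0.4179))]
w0 (0.636, 0.2377) [(np.float64(0.1248), np.float64(0.1254)), (np.float64(0.12), np.float64(0.121)), (np.float64(0.0996), np.float64(0.1024)), (np.float64(0.0859), np.float64(0.0875))]
w0 (0.4575, 0.2512) [(np.float64(0.1246), np.float64(0.1254)), (np.float64(0.1205), np.float64(0.1214)), (np.float64(0.102), np.float64(0.1031)), (np.float64(0.0866), np.float64(0.0883))]
```

Run:
```python
from h import *
print(env.close_job())
```

```text
the job is handed in; nothing more can be done
None
```

The job is handed in after about 40 s of robot time, with every step done in order: the used bottle's spout is pressed shut, the bottle stands upright and released on the return tray floor, the fresh spout is pulled to its stop (about 10 mm open, holding against a 38 N tug), and the jar, dropper and beaker have not moved.

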